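# Clamp a glued pallet block in the bench press

## Robot

A 7-joint arm with a two-finger parallel gripper is mounted at the origin on the work surface. World frame = base frame: x ahead of the robot, y to its left, z up, the work surface at z = 0. Lengths are in m, angles in degrees, forces in N, time in s.
With the tool pointing down it reaches from about 0.425 to 0.875 m from the base axis. Payload 4.7 kg.
Tool frame: the origin (TCP) lies at the very end of the fingers, on their centre line; the grasp point (between the pads) lies 19 mm behind it; z points along the fingers, y is the line along which they close (so a half turn about z gives the same grasp; the last joint's range is limited). The gripper opens to 87 mm and grips with 3 to 60 N. Pads are 19 mm wide; open, the fingers measure 117 mm over their backs; the gripper's body (75 mm by 190 mm) begins 51 mm behind the grasp point.
Start: joints at [-66.916, 18.392, -4.016, 83.108, 1.295, 78.541, -3.26], TCP at [0.246, 0.601, 0.223] pointing down, gripper open.
Joint ranges: [-163.93, 163.93], [-17.29, 119.83], [-79.2, 71.16], [3.27, 140.29], [-89.18, 269.18], [5.43, 117.66], [-154.24, 154.24]. Speed limits (degrees/s): [147.25, 147.25, 180, 180, 180, 180, 180].

## Interface

Orientations are given as [roll, pitch, yaw] about the fixed x, y, z axes, in that order (R = Rz(yaw) Ry(pitch) Rx(roll)).
In Python, from cell import get_obs, read_camera, sign_off, silhouettes gives the robot as it stands.
- The arm moves only by the tool play_rows, never from a script. Its argument "steps" is a list that holds one entry, the list of rows, each a list of 7 numbers: the shift along the tool's x, y, z in m, then the turn, a rotation vector about the tool's x, y, z in rad, then the finger opening in m, from 0 to 0.087. A call has 1 to 12 rows; each row shifts and turns the commanded pose from where the row before left it, along the tool's axes as they then stand; what a row does not reach is not made up. A row lasts 1/10 s, in which the tool goes at most 50 mm and 8.59 degrees, less where a joint would pass 70% of its speed; a pose out of reach is approached as far as the arm can. A call is refused whole if a number of a shift passes 0.05 or a number of a turn 0.15, either way. A call with a gripper value outside its range is refused whole. The fingers move at their own pace and stop on an object; "force" is the grip in N (left out, the last holds). Time passes only in rows, so rows that do not move let the fingers close. It gives the time, the measured TCP pose, the force, the opening and the grip force at its end, in the units of the state.
- get_obs(): the state, without advancing time (a new reading comes with each control period).
- read_camera(name): name is "scene" or "top" or "wrist"; returns a dict with "frame" (420x560x3 uint8, red, green, blue), "intrinsics" (3x3 intrinsics, pixels), "k1" (the pictures are not rectified: a ray, as slopes to the right and down, at radius r is drawn at 1 + k1 r^2 times it, then the intrinsics apply), "view" (4x4, takes a point from world to camera coordinates). Camera axes: x right, y up, looking along -z (the intrinsics and any distortion apply to the point x, -y, -z); pixel columns grow to the right and rows downward; lengths in m; the calibration is good to about 2 mm. A picture is of the moment at which its call begins. There is no depth.
- sign_off(): hands the job in; it is judged then, once.
Trained networks look in the newest picture that a camera, given by its name, has taken for a name from the list of things; names that differ only in an ending like _2 or _b are one class to them, and where a whole thing is asked for, a point or a joint stands for the part that bears it (a point fixed in the world has none). Each returns a list of dicts, best first, with "p" (0 to 1); they miss things now and then, are a little off and sometimes report something else, mostly with a low value. They report only what shows in the picture. A call takes as long as a camera call. They do not tell look-alikes from the thing itself.
- silhouettes(camera, name): "pixels" (420x560 bool, what is visible of it) and "extent" ([left, top, right, bottom] in pixels, round what is visible of it).
The state is a dict: "time_s": time; "qpos": joint angles; "joint_velocities": joint speeds; "effort": joint torques, N m; "tool_pos": TCP position; "tool_rot": TCP orientation; "force": force on the tool from outside, world axes, zero at the start; "wrist_torque": the same for the moment, N m; "grip_width": finger opening in m; "grasp_force": force on a finger pad.
Only numpy, scipy, OpenCV 4.12 (cv2) and the standard library are available. Lean on these libraries where they do the work, as an engineer would, in place of code of your own. Each camera call takes 0.05 s, during which the arm holds its last target. There are 200 camera calls.

## Task

Clamp the glued pallet block in the bench press: first wind the handwheel clockwise by its crank until the back stop touches the block (nudging it a few millimetres is fine, shoving it along is not), then pump the trigger until the sprung shoe of the front jaw meets the block and is pressed in by about half its travel. Never press the shoe fully in (that crushes the block), and move the parts only by the crank and the trigger, leaving the things around the press alone. Finish while still holding the trigger squeezed at that pressure: do not let go, as the pressure is lost when the trigger is released.

Things in the scene. Friction and masses are not known exactly. Their poses are not given: they have to be found in the camera images.
- bed: The bench press, fixed to the table: steel bed 130 x 500 mm, 20 mm thick; origin on the table under its centre. Its y axis is the press axis (x across, z up). Positions below given as 'bed (x, y, z)' are in this frame. At the -y end are two upright black grips, at the +y end a grey gearbox (90 x 100 mm, top at z 85 mm) with a flat handwheel on top; the block lies loose between jaw and stop.
- wheel_axis (a point): A point on the handwheel's vertical axis at bed (0, 205, 126) mm, at the mid-height of the crank. The wheel (rim 102 mm over all, rim top at z 106 mm) turns about it.
- crank_mid (a point): Centre of the crank: an upright black cylinder, 20 mm diameter, 40 mm tall (z 106 to 146 mm), freely spinning, 45 mm from the wheel's axis. At wheel = 0 it stands on the bed's -x side of the axis.
- wheel (a joint): Angle of the handwheel in rad, 0 at the start, growing clockwise seen from above. Each rad drives the back stop 6 mm toward the block (-y of the bed). About 4 N at the crank turns it; it stays where it is left, and shoving the block adds hardly any resistance, so watch the gap.
- stop: The back stop: aluminium block with a steel front plate, 70 mm wide and 66 mm tall, standing on the bed. Its origin is not on it: at wheel = 0 it coincides with the bed's origin. Use stop_face.
- stop_face (a point): Centre of the back stop's face toward the block (face looks to -y of the bed), at height 59 mm.
- block: The glued pallet block: wood, 100 mm (x) x 80 mm (y, between the jaws) x 78 mm tall, origin under its centre, loose on the bed (underside at z 20 mm), up to 3 degrees askew; about 0.4 kg.
- block_mid (a point): Centre of the block.
- pad (a joint): How far the jaw's sprung shoe is pressed in, in m: 0 free, 0.014 fully in. Spring 1.2 N per mm. When the trigger is let go the spring pushes the jaw back until 3.5 N or less is left; one hard full squeeze after that can press the shoe fully in, so squeeze the last stroke bit by bit.
- jaw: The front jaw: an aluminium plate, 70 mm wide, with a toothed bar behind it and, 14 mm ahead of it on two visible steel rods, a sprung wooden shoe (70 mm wide, 60 mm tall, 12 mm thick) that it carries. Its origin is not on it: it is the bed's origin shifted along the bed's +y by the jaw's travel (0 to 85 mm, 0 to 12 mm at the start). The jaw stays put when the trigger goes back, held by friction of about 3.5 N.
- pad_face (a point): Centre of the shoe's face toward the block (face looks to +y of the bed), at height 59 mm.
- trigger: The trigger, the outer of the two upright grips at the bed's -y end. Its origin is not on it: it is the bed's origin shifted along +y by the trigger's travel, 0 released to 14 mm fully squeezed (toward the fixed grip). A return spring of 4 to 6 N brings it back. Squeezing drives the jaw forward through a pawl on 6 mm teeth, so a full squeeze advances the jaw 8 to 14 mm (usually 12); on the way back the jaw stays. Squeezing takes about 8 to 10 N, plus the shoe's spring force.
- trigger_mid (a point): In the middle of the trigger's thickness, at z 115 mm. The trigger is an upright black bar 24 mm (x) x 14 mm (y), from z 62 to 137 mm. Starts at bed (0, -214, 115) mm.
- grip_mid (a point): In the fixed grip, an identical upright black bar at bed (0, -172, 115) mm; it does not move. Over the outer faces of both grips it measures 56 mm with the trigger released and 42 mm fully squeezed, so only the finger on the trigger's side travels: centre the gripper for the squeezed width.
- tape_roll: Bystander: cardboard tape core, 90 mm diameter, 48 mm tall, lying flat beyond the press; leave alone.
- glue_bottle: Bystander: white bottle, 56 mm diameter, 150 mm tall, beyond the press; leave alone.
- spare_block: Bystander: wooden block 78 x 100 x 78 mm, beyond the press; leave alone.
Mind the look-alikes: they are no part of the job. Leave any pink or turquoise look-alike of the block alone.

How it is judged (in metres and radians):
On the way, in this order (a step that is already met when the one before it is completed fails the run):
1. the back stop has been wound up against the block (contact force between stop and block above 0.5 N), for 0.04 s.
2. the jaw's shoe has been pumped up to the block (contact force between jaw and block above 0.5 N), for 0.1 s.
At the end, for the whole second after the job is handed in: The block is clamped between back stop and shoe (more than 4 N at the shoe and 1 N at the stop), at rest, the shoe pressed in 4 to 11 mm of its 14 mm, and the fingers still hold the trigger squeezed (more than 2 N on it, more than 1 mm of travel) (value of joint pad between 0.004 and 0.011 m and contact force between jaw and block above 4 N and contact force between stop and block above 1 N and contact force between the fingers and trigger above 2 N and y of trigger_mid in the frame of bed above -0.213 m and linear speed of block below 0.01 m/s and value of joint wheel above 1 rad); the arm keeps its last pose, push and grip.
It fails at once if the shoe was pressed fully in: the block is crushed (value of joint pad above 0.0133 m).
It fails at once if the block was shoved along by more than 15 mm (distance of block_mid from where it was at the start of the episode above 0.015 m).
It fails at once if the robot pushed the block, jaw shoe or back stop directly (contact force between any of the arm, the fingers and block above 3 N or contact force between any of the arm, the fingers and jaw above 3 N or contact force between any of the arm, the fingers and stop above 3 N).
It fails at once if a bystander was disturbed (distance of any of tape_roll, glue_bottle, spare_block from where it was at the start of the episode above 0.02 m).
It also fails if it takes over 66 s, if anything falls off the work surface, if the arm or the gripper's body presses on something with over 40 N, if the wrist force passes 120 N, or if a joint passes its speed limit or range.

## Working session

There is one attempt and no reset: what is moved stays moved. The work goes in short steps, Python scripts to look and compute and a tool call to move; the robot and the scene stay as the last step left them, time stands still between calls to the robot, and variables do not carry over. Pictures are saved under pics/ and viewed, at most 11 in all, crops included, and the job is handed in when it is done.

Besides the shell and the picture viewer there is one more tool, called by a JSON object that holds its "method" and its "body", one argument or row to a line. play_rows: Moves the arm, as the interface text tells. Its arguments: {"type":"object","properties":{"steps":{"type":"array","items":{"type":"array","items":{"type":"array","items":{"type":"number"}}}},"force":{"type":"number"}},"required":["steps"]}

```bash
ls; mkdir -p pics; python3 - <<'E'
from cell import *
import cv2,numpy as np
o=get_obs();print(o)
for c in ["scene","top","wrist"]:
    r=read_camera(c);cv2.imwrite(f"pics/{c}0.png",r["frame"][:,:,::-1])
    print(c,r["intrinsics"].tolist(),r["k1"],np.round(r["view"],4).tolist())
    for n in ["wheel","crank_mid","trigger","grip_mid","stop","block","jaw","bed","pad"]:
        try: print(n,[(round(float(d["p"]),2),[int(x) for x in d["extent"]]) for d in silhouettes(c,n)])
        except Exception as e: print(n,e)
E
```

```text
pics
{'time_s': 0.0, 'qpos': array([-66.9166145 ,  18.43926887,  -4.01458231,  83.17453433,
         1.29282163,  78.54120293,  -3.26256862]), 'joint_velocities': array([ 0.02842076,  0.02556005, -0.1053527 , -0.04557065,  0.11618198,
        0.00900537,  0.08670978]), 'effort': array([-9.02982538e-04, -4.91270900e+01, -4.04385868e-01, -3.12528098e+01,
       -6.38859300e-02,  4.36129177e-02,  1.76507710e-04]), 'tool_pos': array([0.24622344, 0.60096004, 0.22146223]), 'tool_rot': array([-1.79890112e+02,  3.93919293e-03,  1.57722456e+02]), 'force': array([-1.21574717,  0.59129053,  0.08467212]), 'wrist_torque': array([ 0.0302599 ,  0.00877105, -0.04972285]), 'grasp_force': 0.0, 'grip_width': 0.08685483076052858}
scene [[467.43610074891234, 0.0, 275.69839823105684], [0.0, 467.43610074891234, 214.59034470962695], [0.0, 0.0, 1.0]] -0.09249689834164497 [[0.282, 0.9593, -0.0174, -0.1844], [-0.6222, 0.1966, 0.7578, 0.2529], [0.7303, -0.2029, 0.6523, -1.537], [0.0, 0.0, 0.0, 1.0]]
wheel [(0.98, [342, 157, 379, 199])]
crank_mid [(0.48, [175, 284, 234, 338]), (0.47, [348, 157, 352, 174])]
trigg
[... 826 characters left out ...]
, 216, 234])]
grip_mid [(0.87, [123, 164, 366, 258])]
stop [(0.87, [178, 196, 216, 236]), (0.26, [264, 90, 290, 128])]
block [(0.98, [246, 264, 303, 328]), (0.79, [153, 274, 205, 330]), (0.58, [215, 189, 260, 247])]
jaw [(0.56, [275, 181, 306, 223])]
bed [(0.82, [124, 168, 367, 256])]
pad [(0.71, [274, 186, 305, 221]), (0.51, [175, 198, 216, 235])]
wrist [[348.29574116128146, 0.0, 275.6307766808966], [0.0, 348.29574116128146, 214.35508769319674], [0.0, 0.0, 1.0]] -0.07386056808188446 [[0.3796, 0.9251, 0.0002, -0.6502], [-0.8886, 0.3647, -0.278, 0.0329], [-0.2573, 0.1054, 0.9606, -0.3908], [0.0, 0.0, 0.0, 1.0]]
wheel []
crank_mid []
trigger []
grip_mid []
stop []
block []
jaw []
bed []
pad []
```

```bash
python3 - <<'E'
import cv2,numpy as np
t=cv2.imread("pics/top0.png");s=cv2.imread("pics/scene0.png")
a=cv2.resize(t[140:350,100:400],(800,560),interpolation=cv2.INTER_CUBIC)
cv2.imwrite("pics/topc.png",a)
cv2.imwrite("pics/scenec.png",cv2.resize(s[130:310,160:410],(800,576),interpolation=cv2.INTER_CUBIC))
E
```

```text
(no output)
```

View pics/topc.png

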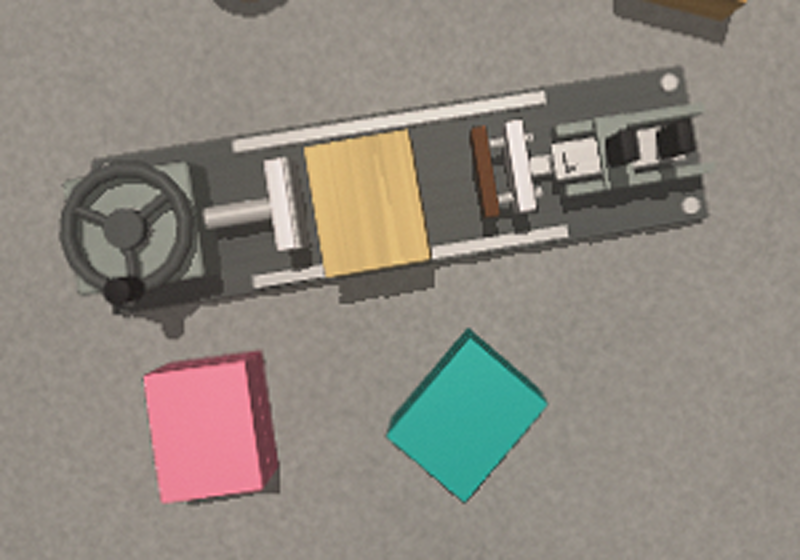

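View pics/scenec.png

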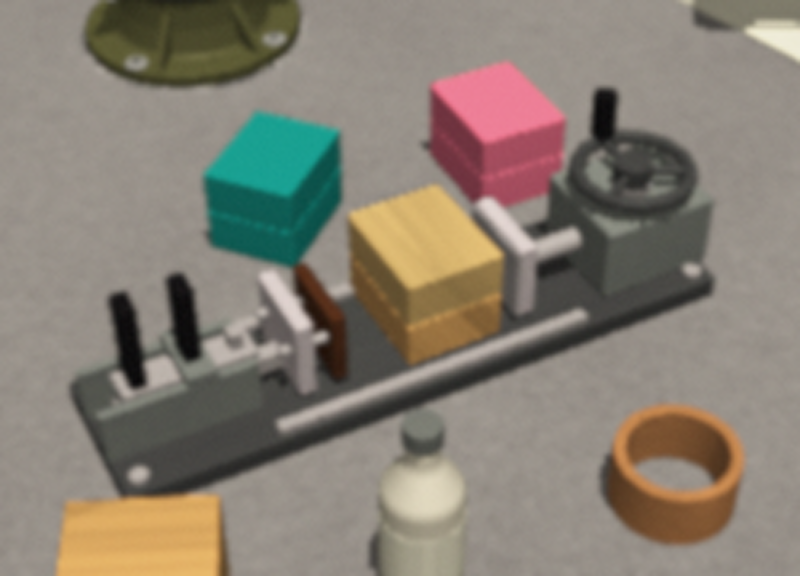

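```bash
cat > h.py <<'E'
import numpy as np,cv2
from cell import *
def proj(r,P):
    P=np.atleast_2d(P);c=P@r["view"][:3,:3].T+r["view"][:3,3]
    s=np.c_[c[:,0]/-c[:,2],-c[:,1]/-c[:,2]]
    s=s*(1+r["k1"]*(s**2).sum(1,keepdims=True)); K=r["intrinsics"]
    return s*[K[0][0],K[1][1]]+[K[0][2],K[1][2]]
def onz(r,uv,z):
    K=np.array(r["intrinsics"]);uv=np.array(uv,float).reshape(-1,1,2)
    s=cv2.undistortPoints(uv,K,np.array([r["k1"],0,0,0.])).reshape(-1,2)
    d=np.c_[s[:,0],-s[:,1],-np.ones(len(s))]; R=r["view"][:3,:3];t=r["view"][:3,3]
    d=d@R;o=-R.T@t
    return o+d*((z-o[2])/d[:,2])[:,None]
def bed(p,P):
    c,s=np.cos(p[2]),np.sin(p[2]);P=np.atleast_2d(P)
    return np.c_[p[0]+c*P[:,0]-s*P[:,1],p[1]+s*P[:,0]+c*P[:,1],P[:,2]]
E
python3 - <<'E'
from h import *
from scipy.optimize import least_squares
T=read_camera("top");S=read_camera("scene")
t=lambda x,y:(100+x/2.667,140+y/2.667)
s=lambda x,y:(160+x/3.2,130+y/3.2)
# feature: bed point, px
FT=[((0,.205,.101),t(128.5,230)),((-.045,.205,.146),t(121,290)),((.065,-.25,.02),t(682,67)),((-.065,-.25,.02),t(706,216)),((0,-.214,.137),t(685,134)),((0,-.172,.137),t(628,140))]
FS=[((-.045,.205,.146),s(604,94)),((0,-.214,.137),s(121,297)),((0,-.172,.137),s(179,278)),((-.065,-.25,.02),s(74,385)),((.065,-.25,.02),s(128,492)),((.065,.25,.02),s(714,280))]
f=lambda p:np.r_[(proj(T,bed(p,[a for a,_ in FT]))-[b for _,b in FT]).ravel(),(proj(S,bed(p,[a for a,_ in FS]))-[b for _,b in FS]).ravel()]
q=least_squares(f,[.5,.1,.1],loss="soft_l1");print(q.x,np.degrees(q.x[2]));print(np.round(q.fun.reshape(-1,2),1).tolist())
np.save("p.npy",q.x);p=q.x
for n,P in dict(axis=(0,.205,.126),crank=(-.045,.205,.126),trig=(0,-.214,.115),grip=(0,-.172,.115)).items(): print(n,bed(p,P))
c,sn=np.cos(p[2]),np.sin(p[2]);R=np.array([[c,-sn],[sn,c]])
inv=lambda W:np.c_[(W[:,:2]-p[:2])@R,W[:,2]]
print("block top",inv(onz(T,[t(304,146),t(408,130),t(431,259),t(327,276)],.098)))
print("stop face top",inv(onz(T,[t(288,158),t(299,248)],.086)))
print("shoe",inv(onz(T,[t(471,128),t(484,216)],.089)))
# two-view check crank top
def ray(r,uv):
    a=onz(r,[uv],0)[0];b=onz(r,[uv],.3)[0];return a,b-a
for n,u,v in [("crank",t(121,290),s(604,94)),("trig",t(685,134),s(121,297))]:
    a,d=ray(T,u);b,e=ray(S,v);k=np.linalg.lstsq(np.c_[d,-e],b-a,rcond=None)[0];print(n,a+d*k[0],b+e*k[1])
E
```

```text
[0.51986592 0.06446205 0.18092674] 10.366338524270628
[[-1.4, -0.9], [-2.3, 0.3], [-0.4, -1.3], [0.7, 0.1], [-0.3, -0.0], [-0.1, 1.2], [0.1, -0.9], [-0.3, 0.7], [-0.4, 0.7], [-2.6, -1.8], [-1.2, 1.5], [-0.0, -1.4]]
axis [[0.48297796 0.26611591 0.126     ]]
crank [[0.43871248 0.25801855 0.126     ]]
trig [[ 0.55837335 -0.1460449   0.115     ]]
grip [[ 0.55081582 -0.10473045  0.115     ]]
block top [[ 0.03916381  0.06269265  0.098     ]
 [ 0.03850998 -0.01645739  0.098     ]
 [-0.05997964 -0.01799096  0.098     ]
 [-0.05989937  0.06078442  0.098     ]]
stop face top [[ 0.0332387   0.07759987  0.086     ]
 [-0.03583111  0.07986718  0.086     ]]
shoe [[ 0.03320247 -0.06394308  0.089     ]
 [-0.03461965 -0.06278515  0.089     ]]
crank [0.43912835 0.25446774 0.14345684] [0.43995789 0.2574124  0.14430384]
trig [ 0.55813203 -0.14613326  0.13905179] [ 0.55835759 -0.14515357  0.13884878]
```

{"method": "play_rows", "body": {
  "steps": [
    [[0,0,0,0,0,0.143,0.087],[0,0,0,0,0,0.143,0.087],[0,0,0,0,0,0.143,0.087],[0,0,0,0,0,0.143,0.087],[0,0,0,0,0,0.143,0.087],[0,0,0,0,0,0.143,0.087],[0,0,0,0,0,0.142,0.087]]
  ]
}}

```text
time_s: 2.3
tool_pos: [0.2464, 0.6015, 0.2226]
tool_rot: [180.0, -0.0, 100.1]
force: [0.4, -0.1, -0.2]
grip_width: 0.0869
grasp_force: 0.0
```

{"method": "play_rows", "body": {
  "steps": [
    [[-0.037,0.013,0,0,0,0,0.087],[-0.037,0.013,0,0,0,0,0.087],[-0.037,0.013,0,0,0,0,0.087],[-0.037,0.013,0,0,0,0,0.087],[-0.037,0.013,0,0,0,0,0.087],[-0.037,0.013,0,0,0,0,0.087],[-0.037,0.013,0,0,0,0,0.087],[-0.037,0.013,0,0,0,0,0.087],[-0.037,0.012,0,0,0,0,0.087],[-0.037,0.012,0,0,0,0,0.087],[0,0,0,0,0,0,0.087]]
  ]
}}

```text
time_s: 3.4
tool_pos: [0.4426, 0.2546, 0.2232]
tool_rot: [179.9, 0.1, 99.9]
force: [0.6, -0.2, 0.5]
grip_width: 0.0872
grasp_force: 0.0
```

```bash
python3 - <<'E'
from h import *
o=get_obs();print(o["time_s"],o["tool_pos"],o["tool_rot"],o["qpos"])
p=np.load("p.npy");r=read_camera("wrist");im=r["frame"][:,:,::-1].copy()
for n in ["crank_mid","wheel","block","stop"]: print(n,[(round(float(d["p"]),2),[int(x) for x in d["extent"]]) for d in silhouettes("wrist",n)])
P=bed(p,[(0,.205,.101),(-.045,.205,.146),(-.045,.205,.106),(.04,.0627,.098),(-.06,.0608,.098)])
u=proj(r,P);print(u)
for a in u: cv2.circle(im,(int(a[0]),int(a[1])),3,(0,0,255),1)
cv2.imwrite("pics/w1.png",im)
E
```

```text
3.4 [0.44263859 0.25462858 0.22315438] [1.79897606e+02 1.01980147e-01 9.98696429e+01] [-51.11379734   0.93494179  18.41736405 103.26511457  -0.16675183
  75.7930746  -22.78827928]
crank_mid [(0.69, [257, 193, 286, 233]), (0.63, [259, 139, 385, 260])]
wheel [(0.96, [259, 141, 387, 259]), (0.7, [250, 140, 387, 352]), (0.23, [279, 257, 348, 290])]
block [(0.97, [91, 174, 215, 266]), (0.9, [256, 324, 358, 356]), (0.63, [145, 322, 212, 370])]
stop [(0.75, [284, 257, 348, 295])]
[[325.28124886 202.60549062]
 [271.40365736 218.67175219]
 [271.84165049 204.60420211]
 [360.63208199 342.63186051]
 [258.40622006 345.79467641]]
```

View pics/w1.png

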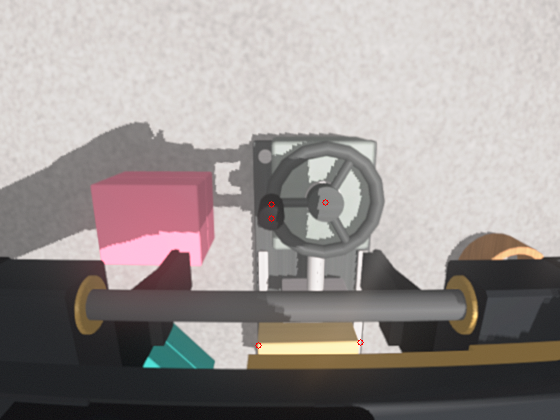

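{"method": "play_rows", "body": {
  "force": 20,
  "steps": [
    [[0.004,-0.003,0.015,0,0,0.008,0.06],[0,0,0.03,0,0,0,0.06],[0,0,0.03,0,0,0,0.06],[0,0,0.02,0,0,0,0.06],[0,0,0.011,0,0,0,0.06],[0,0,0,0,0,0,0.04],[0,0,0,0,0,0,0.015],[0,0,0,0,0,0,0.015],[0,0,0,0,0,0,0.015],[0,0,0,0,0,0,0.015]]
  ]
}}

```text
time_s: 4.65
tool_pos: [0.4361, 0.2645, 0.1174]
tool_rot: [179.9, -0.0, 100.0]
force: [0.2, 0.3, 0.9]
grip_width: 0.0282
grasp_force: 0.0
```

{"method": "play_rows", "body": {
  "steps": [
    [[-0.006,0.001,0,0,0,0,0.015],[0,0,0,0,0,0,0.015],[0,0,0,0,0,0,0.015],[0,0,0,0,0,0,0.015]]
  ]
}}

```text
time_s: 5.05
tool_pos: [0.4385, 0.2585, 0.1171]
tool_rot: [179.9, -0.0, 100.0]
force: [1.6, -0.4, 1.7]
grip_width: 0.0194
grasp_force: 20.0
```

```bash
python3 - <<'E'
from h import *
o=get_obs();print(o["time_s"],o["tool_pos"],o["tool_rot"],o["force"],o["grip_width"],o["grasp_force"])
r=read_camera("scene");print([(round(float(d["p"]),2),[int(x) for x in d["extent"]]) for d in silhouettes("scene","wheel")])
cv2.imwrite("pics/s2.png",cv2.resize(r["frame"][100:310,200:440,::-1],(686,600)))
E
```

```text
5.05 [0.43847946 0.25846204 0.11707458] [ 1.79901354e+02 -1.50296289e-02  9.99532023e+01] [ 1.5537489  -0.43195806  1.65382848] 0.019365562794555483 19.99999379273504
[(0.82, [342, 158, 379, 199]), (0.72, [348, 253, 393, 297])]
```

View pics/s2.png

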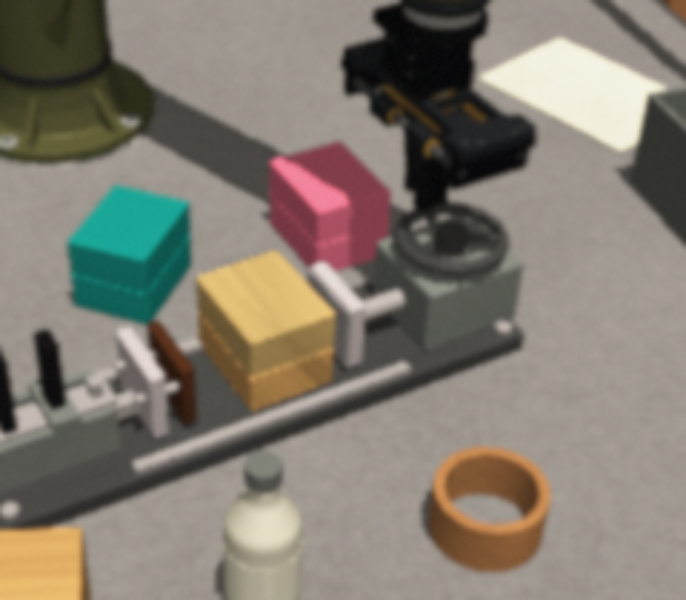

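{"method": "play_rows", "body": {
  "force": 25,
  "steps": [
    [[0.0089,0.0009,0,0,0,0,0.015],[0.0086,0.0026,0,0,0,0,0.015],[0.0079,0.0043,0,0,0,0,0.015],[0.0069,0.0058,0,0,0,0,0.015],[0.0056,0.007,0,0,0,0,0.015],[0.0041,0.008,0,0,0,0,0.015],[0.0024,0.0087,0,0,0,0,0.015],[0.0006,0.009,0,0,0,0,0.015],[-0.0012,0.0089,0,0,0,0,0.015],[-0.0029,0.0085,0,0,0,0,0.015],[0,0,0,0,0,0,0.015],[0,0,0,0,0,0,0.015]]
  ]
}}

```text
time_s: 6.35
tool_pos: [0.4936, 0.3102, 0.117]
tool_rot: [180.0, 0.0, 100.0]
force: [1.5, -1.0, 5.4]
grip_width: 0.0193
grasp_force: 25.0
```

```bash
cat > g.py <<'E'
from h import *
import sys
p=np.load("p.npy");c,sn=np.cos(p[2]),np.sin(p[2]);R=np.array([[c,-sn],[sn,c]])
inv=lambda W:np.c_[(W[:,:2]-p[:2])@R,W[:,2]]*1000
o=get_obs();print(o["time_s"],"tool bed mm",inv(o["tool_pos"][None]),o["tool_rot"],o["force"],o["grip_width"],o["grasp_force"])
k=sys.argv[1]
r=read_camera("top");t=read_camera("scene")
a=r["frame"][180:270,160:320,::-1];b=t["frame"][170:270,180:358,::-1]
cv2.imwrite(f"pics/{k}.png",np.vstack([cv2.resize(a,(530,298),interpolation=cv2.INTER_CUBIC),cv2.resize(b,(530,298),interpolation=cv2.INTER_CUBIC)]))
for n in ["stop","block","jaw","pad"]:
  for d in silhouettes("top",n)[:4]:
    print(n,round(float(d["p"]),2),[int(x) for x in d["extent"]])
E
python3 g.py g1
```

```text
6.35 tool bed mm [[ 18.4096737  246.46116883 117.04748638]] [1.79990530e+02 7.32809774e-04 9.99697247e+01] [ 1.50617245 -0.99466735  5.37756722] 0.019280540503297933 24.999634735286236
stop 0.61 [175, 198, 222, 233]
stop 0.39 [263, 89, 288, 130]
block 0.95 [245, 263, 304, 328]
block 0.87 [215, 190, 259, 244]
block 0.86 [152, 274, 203, 330]
block 0.24 [118, 199, 170, 255]
pad 0.73 [327, 98, 389, 148]
pad 0.62 [277, 187, 290, 220]
pad 0.59 [116, 164, 369, 256]
```

View pics/g1.png

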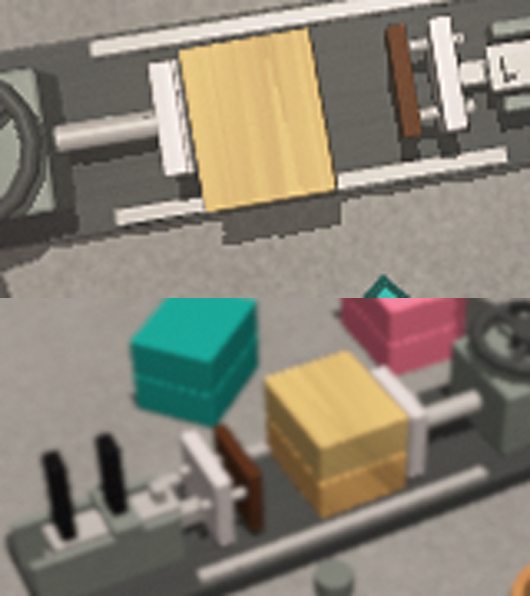

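{"method": "play_rows", "body": {
  "steps": [
    [[-0.0033,0.0059,0,0,0,0,0.015],[-0.0041,0.0053,0,0,0,0,0.015],[-0.0049,0.0047,0,0,0,0,0.015],[-0.0055,0.0039,0,0,0,0,0.015],[-0.006,0.003,0,0,0,0,0.015],[-0.0064,0.0021,0,0,0,0,0.015],[-0.0066,0.0011,0,0,0,0,0.015],[0,0,0,0,0,0,0.015],[0,0,0,0,0,0,0.015]]
  ]
}}

```text
time_s: 7.55
tool_pos: [0.5262, 0.2781, 0.117]
tool_rot: [179.9, -0.0, 99.9]
force: [3.0, 2.0, 5.0]
grip_width: 0.0192
grasp_force: 25.0
```

```bash
python3 g.py g2; python3 - <<'E'
import cv2,numpy as np
a=cv2.imread("pics/g1.png");b=cv2.imread("pics/g2.png")
for n,s,k in [("top",np.s_[60:180,240:340],0),]:
    A=a[s].mean(2).astype(np.float32);B=b[s].mean(2).astype(np.float32)
    print(cv2.phaseCorrelate(A,B,cv2.createHanningWindow(A.shape[::-1],cv2.CV_32F)))
for y in (60,100,140,180):
    for im in (a,b): print(y,[int(v) for v in im[y,150:350:4,0]])
E
```

```text
7.55 tool bed mm [[ 44.68479931 209.01823247 117.04859167]] [ 1.79883392e+02 -1.38896082e-02  9.99470480e+01] [2.96430894 2.04892438 5.01125179] 0.01916161334010581 25.000223550014198
stop 0.57 [178, 198, 224, 234]
block 0.91 [152, 274, 205, 327]
block 0.89 [218, 192, 264, 244]
block 0.79 [247, 265, 302, 327]
jaw 0.85 [276, 183, 304, 222]
jaw 0.26 [275, 188, 300, 222]
jaw 0.18 [174, 199, 221, 234]
pad 0.61 [273, 184, 304, 224]
((2.9444708715566676, 0.2038576701966548), 0.232297150293986)
60 [75, 66, 69, 92, 131, 119, 166, 111, 118, 132, 132, 128, 127, 128, 132, 129, 128, 130, 128, 127, 126, 123, 125, 127, 123, 124, 125, 120, 120, 123, 122, 118, 122, 126, 124, 125, 126, 130, 127, 123, 128, 85, 88, 97, 97, 95, 96, 97, 95, 97]
60 [92, 91, 92, 98, 125, 179, 190, 195, 168, 133, 133, 134, 133, 130, 132, 132, 131, 130, 130, 130, 130, 128, 124, 127, 129, 126, 125, 125, 124, 119, 126, 128, 120, 124, 128, 127, 126, 126, 130, 132, 125, 134, 74, 94, 99, 98, 99, 99, 95, 98]
100 [78, 208, 229, 223, 227, 231, 223, 177, 148, 95, 130, 133, 131, 131, 128, 130, 128, 124, 126, 126, 125, 125, 124, 126, 1
[... 644 characters left out ...]
, 231, 229, 226, 231, 238, 171, 134, 129, 133, 131, 130, 127, 129, 128, 125, 128, 126, 126, 126, 125, 128, 130, 130, 126, 123, 122, 121, 126, 133, 135, 132, 127, 128, 129, 129, 131, 133, 128, 130, 108, 72, 102, 99, 94]
180 [88, 89, 91, 89, 89, 88, 86, 56, 52, 55, 57, 56, 64, 115, 128, 129, 126, 126, 122, 127, 124, 122, 123, 123, 121, 123, 123, 129, 127, 126, 121, 120, 120, 122, 129, 130, 130, 125, 125, 123, 125, 125, 128, 132, 127, 128, 78, 168, 209, 205]
180 [89, 89, 91, 91, 93, 93, 94, 91, 93, 94, 64, 58, 55, 63, 121, 132, 130, 130, 128, 125, 127, 125, 124, 125, 127, 123, 124, 128, 131, 128, 128, 122, 122, 124, 124, 131, 132, 133, 127, 127, 127, 129, 128, 131, 132, 130, 127, 111, 210, 209]
```

View pics/g2.png

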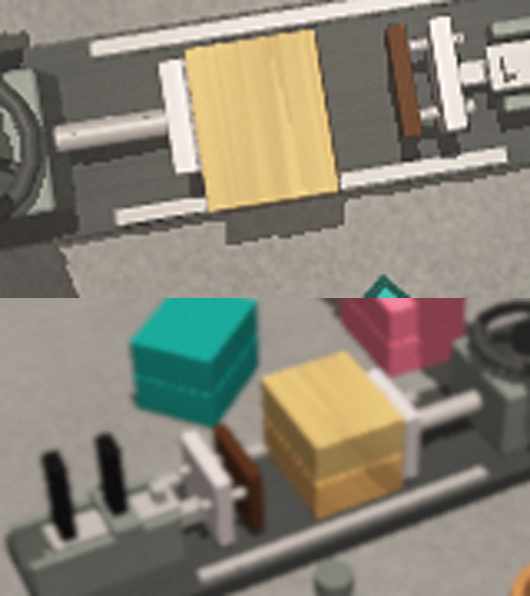

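{"method": "play_rows", "body": {
  "steps": [
    [[0,0,0,0,0,0,0.05],[0,0,0,0,0,0,0.05],[0,0,-0.04,0,0,0,0.06],[0,0,-0.04,0,0,0,0.087],[-0.03,-0.003,-0.025,0,0,0,0.087],[-0.049,-0.006,0,0,0,0,0.087],[-0.049,-0.006,0,0,0,0,0.087],[-0.049,-0.006,0,0,0,0,0.087],[-0.049,-0.006,0,0,0,0,0.087],[-0.049,-0.006,0,0,0,0,0.087],[-0.049,-0.006,0,0,0,0,0.087],[-0.049,-0.006,0,0,0,0,0.087]]
  ]
}}

```text
time_s: 9.05
tool_pos: [0.5431, -0.0988, 0.22]
tool_rot: [-179.7, -0.1, 100.0]
force: [1.1, 0.7, 0.1]
grip_width: 0.0868
grasp_force: 0.0
```

{"method": "play_rows", "body": {
  "steps": [
    [[0,0,0,0,0,0.142,0.087],[0,0,0,0,0,0.142,0.087],[0,0,0,0,0,0.142,0.087],[0,0,0,0,0,0.142,0.087],[0,0,0,0,0,0.142,0.087],[0,0,0,0,0,0.142,0.087],[0,0,0,0,0,0.142,0.087],[0,0,0,0,0,0.142,0.087],[0,0,0,0,0,0.142,0.087],[0,0,0,0,0,0.142,0.087],[0,0,0,0,0,0.142,0.087],[0,0,0,0,0,0,0.087]]
  ]
}}

```text
time_s: 10.25
tool_pos: [0.5435, -0.097, 0.2199]
tool_rot: [-179.9, 0.3, 10.4]
force: [-0.1, 0.8, -0.5]
grip_width: 0.0868
grasp_force: 0.0
```

```bash
python3 - <<'E'
from h import *
p=np.load("p.npy");c,sn=np.cos(p[2]),np.sin(p[2]);R=np.array([[c,-sn],[sn,c]])
o=get_obs();print(o["time_s"],(o["tool_pos"][:2]-p[:2])@R,o["tool_pos"][2],o["tool_rot"],o["qpos"],o["force"])
r=read_camera("wrist");im=r["frame"][:,:,::-1].copy()
u=proj(r,bed(p,[(x,y,.137) for y in(-.221,-.207,-.179,-.165) for x in (-.012,.012)]))
print(np.round(u).tolist())
for a in u: cv2.circle(im,(int(a[0]),int(a[1])),2,(0,0,255),1)
for n in ["trigger","grip_mid"]: print(n,[(round(float(d["p"]),2),[int(x) for x in d["extent"]]) for d in silhouettes("wrist",n)])
cv2.imwrite("pics/w2.png",im)
E
```

```text
10.25 [-0.00576058 -0.1630544 ] 0.21990385799712903 [-179.93427355    0.27922707   10.44240874] [-31.32349123   7.63950077  42.4995881   98.56997961  -5.26632525
  76.12395057 -67.34413943] [-0.0933872   0.78292557 -0.49849157]
[[354.0, 228.0], [356.0, 197.0], [336.0, 228.0], [337.0, 197.0], [298.0, 228.0], [298.0, 197.0], [279.0, 228.0], [279.0, 197.0]]
trigger [(0.74, [234, 178, 357, 230])]
grip_mid [(0.77, [1, 118, 374, 244])]
```

View pics/w2.png

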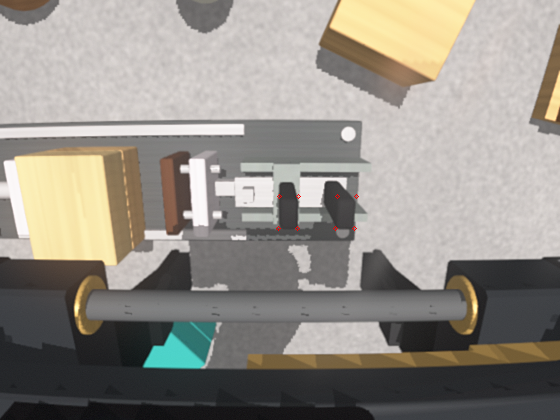

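{"method": "play_rows", "body": {
  "steps": [
    [[0.006,0.023,0,0,0,0,0.087],[0,0,0,0,0,0,0.087],[0,0,0.03,0,0,0,0.087],[0,0,0.03,0,0,0,0.087],[0,0,0.03,0,0,0,0.087],[0,0,0.013,0,0,0,0.087],[0,0,0.013,0,0,0,0.087],[0,0,0,0,0,0,0.087],[0,0,0,0,0,0,0.087]]
  ]
}}

```text
time_s: 11.3
tool_pos: [0.5562, -0.1188, 0.1064]
tool_rot: [180.0, -0.1, 10.5]
force: [0.2, -0.5, 0.2]
grip_width: 0.0874
grasp_force: 0.0
```

```bash
cat > j.py <<'E'
from h import *
import sys
k=sys.argv[1]
p=np.load("p.npy");c,sn=np.cos(p[2]),np.sin(p[2]);R=np.array([[c,-sn],[sn,c]])
o=get_obs();print(o["time_s"],(o["tool_pos"][:2]-p[:2])@R,o["tool_pos"][2],o["tool_rot"],o["force"],o["grip_width"],o["grasp_force"])
r=read_camera("top");t=read_camera("scene");np.save(k+".npy",r["frame"])
a=r["frame"][170:260,210:370,::-1];b=t["frame"][165:275,170:330,::-1]
cv2.imwrite(f"pics/{k}.png",np.hstack([cv2.resize(a,(400,225),interpolation=cv2.INTER_CUBIC),cv2.resize(b,(400,275),interpolation=cv2.INTER_CUBIC)[:225]]))
# brown shoe top in top view -> bed y of its +y edge; jaw plate
def mm(m,z,lo=None):
    v,u=np.nonzero(m); W=onz(r,np.c_[u,v],z); return np.c_[(W[:,:2]-p[:2])@R,W[:,2]]*1000
f=cv2.cvtColor(r["frame"],cv2.COLOR_RGB2HSV); roi=np.zeros(f.shape[:2],bool); roi[170:240,220:315]=1
br=((f[...,0]<15)|(f[...,0]>170))&(f[...,1]>90)&(f[...,2]<150)&roi
wd=(f[...,0]>12)&(f[...,0]<25)&(f[...,1]>60)&(f[...,2]>150)&roi
rgb=r["frame"].astype(int);wh=(rgb.min(2)>185)&roi
for n,m,z in (("shoe",br,.089),("block",wd,.098),("white",wh,.089)):
    q=mm(m,z)
    if len(q): 
        s=q[(abs(q[:,0])<25)]; print(n,len(s),"y 3/50/97%",np.percentile(s[:,1],[3,50,97]).round(1))
E
python3 j.py j0
```

```text
11.3 [ 0.00279142 -0.18679371] 0.10640102338312223 [ 1.79984850e+02 -6.46316309e-02  1.04851522e+01] [ 0.22344273 -0.4583625   0.19552324] 0.08736622608654042 0.0
shoe 151 y 3/50/97% [-73.8 -68.1 -62.1]
block 954 y 3/50/97% [-16.4  19.5  55.5]
white 54 y 3/50/97% [-100.7  -92.2  -76.5]
```

View pics/j0.png

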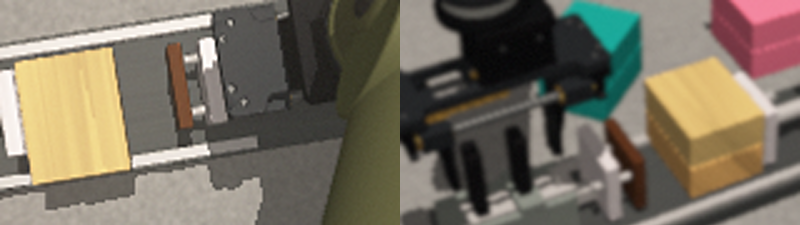

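{"method": "play_rows", "body": {
  "force": 30,
  "steps": [
    [[0,0,0,0,0,0,0.04],[0,0,0,0,0,0,0.04],[0,0,0,0,0,0,0.04],[0,0,0,0,0,0,0.04],[0,0,0,0,0,0,0.04],[0,0,0,0,0,0,0.04],[0,0,0,0,0,0,0.04],[0,0,0,0,0,0,0.04]]
  ]
}}

```text
time_s: 12.2
tool_pos: [0.5559, -0.1185, 0.1058]
tool_rot: [-180.0, -0.0, 10.5]
force: [0.7, -0.2, 0.9]
grip_width: 0.0417
grasp_force: 30.0
```

```bash
python3 j.py j1
```

```text
12.2 [ 0.00249523 -0.18644346] 0.10575263282000491 [-1.79994106e+02 -2.63743746e-02  1.04774905e+01] [ 0.6607916  -0.18079732  0.93484557] 0.041667354403667874 30.00718995463103
shoe 148 y 3/50/97% [-63.1 -57.4 -51.8]
block 954 y 3/50/97% [-16.4  19.5  55.5]
white 169 y 3/50/97% [-98.9 -84.2 -68.2]
```

{"method": "play_rows", "body": {
  "steps": [
    [[0,0,0,0,0,0,0.078],[0,0,0,0,0,0,0.078],[0,0,0,0,0,0,0.078],[0,0,0,0,0,0,0.078],[0,0,0,0,0,0,0.078],[0,0,0,0,0,0,0.04],[0,0,0,0,0,0,0.04],[0,0,0,0,0,0,0.04],[0,0,0,0,0,0,0.04],[0,0,0,0,0,0,0.04],[0,0,0,0,0,0,0.04],[0,0,0,0,0,0,0.04]]
  ]
}}

```text
time_s: 13.5
tool_pos: [0.5551, -0.1186, 0.1051]
tool_rot: [-180.0, 0.1, 10.5]
force: [0.3, -2.2, -3.1]
grip_width: 0.0416
grasp_force: 30.0
```

```bash
python3 j.py j2
```

```text
13.5 [ 0.00168785 -0.18644689] 0.10508487958490592 [-1.79990938e+02  6.90579981e-02  1.04687932e+01] [ 0.30915519 -2.19882252 -3.07842765] 0.04163553967334979 30.007250388152897
shoe 141 y 3/50/97% [-51.1 -45.7 -40.4]
block 954 y 3/50/97% [-16.4  19.5  55.5]
white 217 y 3/50/97% [-90.4 -74.1 -57.1]
```

{"method": "play_rows", "body": {
  "steps": [
    [[0,0,0,0,0,0,0.078],[0,0,0,0,0,0,0.078],[0,0,0,0,0,0,0.078],[0,0,0,0,0,0,0.078],[0,0,0,0,0,0,0.078],[0,0,0,0,0,0,0.04],[0,0,0,0,0,0,0.04],[0,0,0,0,0,0,0.04],[0,0,0,0,0,0,0.04],[0,0,0,0,0,0,0.04],[0,0,0,0,0,0,0.04],[0,0,0,0,0,0,0.04]]
  ]
}}

```text
time_s: 14.8
tool_pos: [0.5564, -0.1184, 0.1058]
tool_rot: [180.0, -0.1, 10.5]
force: [3.0, -1.3, -1.5]
grip_width: 0.0417
grasp_force: 30.0
```

```bash
python3 j.py j3
```

```text
14.8 [ 0.00303661 -0.18642722] 0.10581030945797222 [ 1.79982483e+02 -8.67148358e-02  1.04983304e+01] [ 3.00420364 -1.30919129 -1.54484544] 0.04167645724811027 29.999664975330234
shoe 137 y 3/50/97% [-39.1 -34.  -28.7]
block 954 y 3/50/97% [-16.4  19.5  55.5]
white 233 y 3/50/97% [-81.9 -62.8 -45.1]
```

View pics/j3.png

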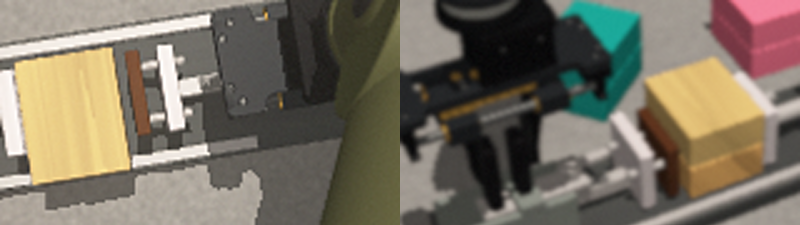

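{"method": "play_rows", "body": {
  "steps": [
    [[0,0,0,0,0,0,0.078],[0,0,0,0,0,0,0.078],[0,0,0,0,0,0,0.078],[0,0,0,0,0,0,0.078],[0,0,0,0,0,0,0.078],[0,0,0,0,0,0,0.05],[0,0,0,0,0,0,0.05],[0,0,0,0,0,0,0.05],[0,0,0,0,0,0,0.05],[0,0,0,0,0,0,0.05],[0,0,0,0,0,0,0.05],[0,0,0,0,0,0,0.05]]
  ]
}}

```text
time_s: 16.1
tool_pos: [0.5555, -0.122, 0.1051]
tool_rot: [179.7, 0.0, 10.4]
force: [3.4, -8.0, -6.8]
grip_width: 0.0504
grasp_force: 4.3
```

```bash
python3 j.py j4
```

```text
16.1 [ 0.00148602 -0.1898404 ] 0.10506832536331713 [1.79742780e+02 2.47079233e-03 1.03524682e+01] [ 3.44621164 -8.014024   -6.79005244] 0.05039504621373857 4.285058467648923
shoe 137 y 3/50/97% [-35.  -29.7 -24.5]
block 954 y 3/50/97% [-16.4  19.5  55.5]
white 231 y 3/50/97% [-77.9 -58.1 -41.4]
```

{"method": "play_rows", "body": {
  "steps": [
    [[0,0,0,0,0,0,0.046],[0,0,0,0,0,0,0.046],[0,0,0,0,0,0,0.043],[0,0,0,0,0,0,0.043],[0,0,0,0,0,0,0.04],[0,0,0,0,0,0,0.04],[0,0,0,0,0,0,0.04]]
  ]
}}

```text
time_s: 16.9
tool_pos: [0.5549, -0.1187, 0.1051]
tool_rot: [-180.0, 0.1, 10.5]
force: [-1.8, -3.5, -4.1]
grip_width: 0.0416
grasp_force: 30.0
```

```bash
python3 j.py j5; python3 - <<'E'
from h import *
a=cv2.imread("pics/j3.png");b=cv2.imread("pics/j5.png");cv2.imwrite("pics/j35.png",np.vstack([a,b]))
E
```

```text
16.9 [ 0.00150455 -0.18643543] 0.10505443065416152 [-1.79987290e+02  8.56050111e-02  1.04742883e+01] [-1.83329576 -3.45034726 -4.09718971] 0.04164548180088626 30.009610801935196
shoe 142 y 3/50/97% [-30.4 -25.1 -19.5]
block 951 y 3/50/97% [-16.2  19.6  55.5]
white 238 y 3/50/97% [-71.4 -51.5 -35.7]
```

View pics/j35.png

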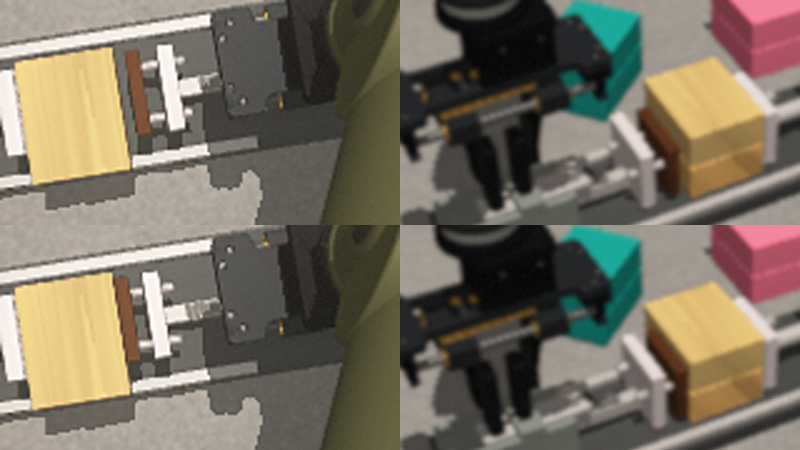

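{"method": "play_rows", "body": {
  "steps": [
    [[0,0,0,0,0,0,0.078],[0,0,0,0,0,0,0.078],[0,0.0035,0,0,0,0,0.078],[0,0,0,0,0,0,0.078],[0,0,0,0,0,0,0.078],[0,0,0,0,0,0,0.065],[0,0,0,0,0,0,0.06],[0,0,0,0,0,0,0.056],[0,0,0,0,0,0,0.054],[0,0,0,0,0,0,0.053],[0,0,0,0,0,0,0.053],[0,0,0,0,0,0,0.053]]
  ]
}}

```text
time_s: 18.2
tool_pos: [0.557, -0.1242, 0.1056]
tool_rot: [179.8, -0.1, 10.4]
force: [3.1, -4.4, -2.9]
grip_width: 0.0533
grasp_force: 9.4
```

```bash
python3 j.py j6
```

```text
18.2 [ 0.00260691 -0.19225505] 0.10562951949569062 [ 1.79805516e+02 -9.91472305e-02  1.04164271e+01] [ 3.09151654 -4.35747251 -2.93878972] 0.05334562296326083 9.367095451746081
shoe 139 y 3/50/97% [-30.4 -25.2 -19.8]
block 952 y 3/50/97% [-16.2  19.6  55.5]
white 235 y 3/50/97% [-71.1 -51.4 -35.7]
```

{"method": "play_rows", "body": {
  "steps": [
    [[0,0,0,0,0,0,0.052],[0,0,0,0,0,0,0.051],[0,0,0,0,0,0,0.05],[0,0,0,0,0,0,0.05],[0,0,0,0,0,0,0.05],[0,0,0,0,0,0,0.05]]
  ]
}}

```text
time_s: 18.9
tool_pos: [0.5568, -0.1227, 0.1057]
tool_rot: [179.9, -0.1, 10.5]
force: [3.3, -4.2, -3.3]
grip_width: 0.05
grasp_force: 13.2
```

```bash
python3 j.py j7
```

```text
18.9 [ 0.00262668 -0.19073509] 0.10565968869019449 [ 1.79930014e+02 -6.42569521e-02  1.04609655e+01] [ 3.31411205 -4.19744354 -3.28576917] 0.04998941310002984 13.179043646086939
shoe 140 y 3/50/97% [-30.4 -25.1 -19.7]
block 952 y 3/50/97% [-16.2  19.6  55.5]
white 238 y 3/50/97% [-68.4 -48.8 -35.7]
```

{"method": "play_rows", "body": {
  "steps": [
    [[0,0,0,0,0,0,0.0495],[0,0,0,0,0,0,0.049],[0,0,0,0,0,0,0.049],[0,0,0,0,0,0,0.049],[0,0,0,0,0,0,0.049],[0,0,0,0,0,0,0.049]]
  ]
}}

```text
time_s: 19.6
tool_pos: [0.5567, -0.1222, 0.1057]
tool_rot: [180.0, -0.1, 10.5]
force: [3.5, -3.7, -3.5]
grip_width: 0.0492
grasp_force: 14.6
```

```bash
python3 j.py j8; python3 - <<'E'
# subpixel pad: shift of plate vs shoe between free state j3 and now, profile along the axis through the plate
import numpy as np
from h import *
p=np.load("p.npy");r=read_camera("top")
ys=np.arange(-.075,-.005,.0005)
for x in (.02,.028,-.028):
    u=proj(r,bed(p,[(x,y,.089) for y in ys])).astype(np.float32)
    out=[]
    for k in ("j3","j5","j7","j8"):
        f=np.load(k+".npy").astype(np.float32)
        g=cv2.remap(f,u[:,:1],u[:,1:],cv2.INTER_LINEAR)[:,0]
        bl=g[:,2]; b=bl>170; e=ys[b&(ys<-.025)]*1000
        rd=g[:,0]-g[:,2]; s=(rd>35)&(g[:,0]<150); q=ys[s]*1000
        out.append((k,e.mean().round(1) if len(e) else None,q.mean().round(1) if len(q) else None))
    print(x,out)
E
```

```text
19.6 [ 0.00264731 -0.19020315] 0.10568008413534569 [ 1.79975849e+02 -5.47262899e-02  1.04793672e+01] [ 3.52423016 -3.69904485 -3.53413544] 0.0492007524531961 14.580137527082115
shoe 141 y 3/50/97% [-30.4 -25.1 -19.7]
block 951 y 3/50/97% [-16.2  19.6  55.5]
white 238 y 3/50/97% [-67.8 -48.1 -35.7]
0.02 [('j3', np.float64(-57.7), np.float64(-32.5)), ('j5', np.float64(-49.6), np.float64(-25.0)), ('j7', np.float64(-49.5), np.float64(-24.7)), ('j8', np.float64(-50.2), np.float64(-25.0))]
0.028 [('j3', np.float64(-61.0), np.float64(-33.4)), ('j5', np.float64(-49.5), np.float64(-24.7)), ('j7', np.float64(-46.5), np.float64(-24.7)), ('j8', np.float64(-45.5), np.float64(-24.7))]
-0.028 [('j3', np.float64(-61.0), np.float64(-33.6)), ('j5', np.float64(-49.5), np.float64(-25.0)), ('j7', np.float64(-46.2), np.float64(-25.0)), ('j8', np.float64(-45.5), np.float64(-25.0))]
```

View pics/j8.png

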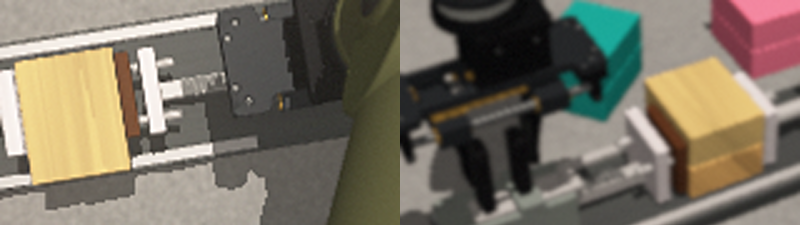

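The plate-to-shoe distance has shrunk from 27.5 to 20.6 mm, so the shoe is pressed in about 7 mm. The trigger is held steady with 14.6 N, so I'm handing the job in.

```bash
python3 -c "
from cell import *
print(sign_off())"
```

```text
the job is handed in; nothing more can be done
None
```

The job is handed in, with no verdict shown: the back stop is wound up against the block (nudged about 3 mm), the shoe is pressed in about 7 of its 14 mm, and the gripper still holds the trigger squeezed.

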